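Load the low larder tray with a tea box and two eggs

TASK

The larder tray goes under a low shelf, so nothing tall may stand in it. Tip the tea box that stands on end before the tray's open front over, away from you, without lifting it, so that it lies flat in the bay, and then slide it in until it rests against the tray's back wall. After that, move the two eggs one by one from the egg stand into the tray's two egg pockets, blunt end down as they stand now, set down gently and not dropped; leave the tin, the bottle and the jar where they are.

Things in the scene. Friction and masses are not known exactly. Their poses are not given: they have to be found in the camera images.
- larder_tray: wooden tray 168 (x) x 206 (y) mm, fixed. Origin: centre of underside; x from its open front (x=-84 mm, no wall) to its back wall, y to its egg side. Floor 6 mm thick. Bay: y -97 to +19 mm between walls 22 and 30 mm high; back wall 34 mm high, inner face at x=+78 mm, steel handle 16 mm behind it. Egg strip: block 30 mm high, y +25 to +99 mm, two round pockets, outer wall 2 mm higher
- bay_home (a point): centre of the box when it lies in the middle of the bay: tray x = 0, y = -39 mm, 39 mm above the worktop; axes as the tray's. The box touches the back wall when its centre is at x = +3 mm from here.
- pocket_front (a point): centre of the mouth of the egg pocket nearer the tray's open front (32 mm wide round hole, 14 mm deep, mouth 30 mm above the worktop); axes as the tray's. A seated egg rests on the hole's rim with its origin about 15 mm above this point.
- pocket_back (a point): the same for the egg pocket nearer the back wall, 84 mm from the other
- tea_box: cardboard box 76 (x) x 150 (y) x 70 (z; solid 66) mm, 0.1 to 0.18 kg; origin: centre of underside. Starts standing on end, y up, 150 mm tall, z towards the robot, underside facing the tray's open front, 20 to 40 mm from it, square to it within 0.06 rad, in line with the bay. Pushed near its top it tips over its far lower edge into the bay. Lying right, z is up and y along the tray's x
- tea_box_mid (a point): centre of the tea box; axes as the box's. 75 mm above the worktop while it stands, 39 mm when it lies in the tray
- egg_a: brown hen's egg, 44 mm across, 56 mm long, about 60 g, standing blunt end down. Origin: on its axis in its widest section, 22 mm above its blunt end and 34 mm below its tip; z along the axis to the tip. It starts in a hole of the egg stand, origin 45 mm above the worktop.
- egg_b: a second egg just like egg_a, in the other hole of the stand. Either egg may go in either pocket.
- egg_stand: wooden egg stand, 176 (x) x 76 (y) mm, 30 mm high, fixed to the worktop; two 32 mm round holes at x = -45 and +45 mm. Origin: centre of its underside, on the worktop.
- food_tin: food tin, 75 mm across, 110 mm high, bystander; origin: centre of its underside
- vinegar_bottle: slim bottle with a pink cap, 64 mm across, 227 mm high, bystander; origin: centre of its underside
- honey_jar: jar with a black lid, 59x63x90 mm, bystander; origin: centre of its underside
Things that resemble listed ones, but are neither listed nor needed, are in the scene too. Leave any black or blue look-alike of the egg_a alone.

How it is judged:
On the way, in this order (a step that is already met when the one before it is completed fails the run):
1. the tea box has been tipped over and lies flat in the tray's bay (angle between tea_box's own z axis and vertical below 0.12 rad and height (world z) of tea_box_mid below 0.055 m), for 0.2 s.
2. the tea box has been slid home against the back wall (all of step 1 and x of tea_box_mid in the frame of bay_home between -0.01 and 0.008 m and y of tea_box_mid in the frame of bay_home between -0.028 and 0.028 m and angle between the y axis of tea_box and the x axis of larder_tray, either way round below 0.2 rad), for 0.2 s.
3. both eggs stand in the tray's pockets (((horizontal distance between egg_a and pocket_front below 0.007 m and z of egg_a in the frame of pocket_front between 0.008 and 0.021 m and angle between each of egg_a, egg_b's own z axis and vertical below 0.4 rad and horizontal distance between egg_b and pocket_back below 0.007 m and z of egg_b in the frame of pocket_back between 0.008 and 0.021 m) or (horizontal distance between egg_b and pocket_front below 0.007 m and z of egg_b in the frame of pocket_front between 0.008 and 0.021 m and angle between each of egg_b, egg_a's own z axis and vertical below 0.4 rad and horizontal distance between egg_a and pocket_back below 0.007 m and z of egg_a in the frame of pocket_back between 0.008 and 0.021 m))), for 0.2 s.
At the end, for the whole second after the job is handed in: Tea box flat (0.12 rad), right side up and lengthwise (0.2 rad) in the bay, at most 13 mm short of the back wall and 28 mm off the bay's middle line; one egg in each pocket, blunt end down (0.4 rad), sunk onto the rim, centred within 7 mm; all at rest (all of step 2 and ((horizontal distance between egg_a and pocket_front below 0.007 m and z of egg_a in the frame of pocket_front between 0.008 and 0.021 m and angle between each of egg_a, egg_b's own z axis and vertical below 0.4 rad and horizontal distance between egg_b and pocket_back below 0.007 m and z of egg_b in the frame of pocket_back between 0.008 and 0.021 m) or (horizontal distance between egg_b and pocket_front below 0.007 m and z of egg_b in the frame of pocket_front between 0.008 and 0.021 m and angle between each of egg_b, egg_a's own z axis and vertical below 0.4 rad and horizontal distance between egg_a and pocket_back below 0.007 m and z of egg_a in the frame of pocket_back between 0.008 and 0.021 m)) and linear speed of each of tea_box, egg_a, egg_b below 0.02 m/s); the robot touches nothing.
It fails at once if the tea box is lifted (its centre more than 110 mm above the worktop) instead of tipped (height (world z) of tea_box_mid above 0.11 m).
It fails at once if an egg is knocked over, or falls to the worktop (height (world z) of any of egg_a, egg_b below 0.034 m or angle between any of egg_a, egg_b's own z axis and vertical above 1 rad).
It fails at once if an egg is dropped (falls faster than 0.45 m/s with no finger on it, about 10 mm) ((linear speed of egg_a above 0.45 m/s and contact force between the fingers and egg_a below 0.05 N) or (linear speed of egg_b above 0.45 m/s and contact force between the fingers and egg_b below 0.05 N)).
It fails at once if an egg is pressed or knocked hard against the tray (over 18 N) (contact force between any of egg_a, egg_b and larder_tray above 18 N).
It fails at once if the tin, bottle or jar is shoved more than 40 mm (distance of any of food_tin, vinegar_bottle, honey_jar from where it was at the start of the episode above 0.04 m).
It also fails if it takes over 72 s, if anything falls off the work surface, if the arm or the gripper's body presses on something with over 40 N, if the wrist force passes 120 N, or if a joint passes its speed limit or range.

ROBOT

A 6-joint arm with a two-finger parallel gripper is mounted at the origin on a cart in front of the work surface, level with it; the furniture and walls round the work are solid. World frame = base frame: x ahead of the robot, y to its left, z up, the work surface at z = 0. Lengths are in m, angles in rad, forces in N, time in s.
With the tool pointing down it reaches from about 0.225 to 0.725 m from the base axis. Payload 3.1 kg.
Tool frame: the origin (TCP) lies between the finger pads; the fingertips stand 22 mm ahead of it and the grasp point (between the pads) lies 3 mm ahead of it; z points along the fingers, y is the line along which they close (so a half turn about z gives the same grasp; the last joint's range is limited). The gripper opens to 85 mm and grips with 20 to 120 N. Pads are 22 mm wide; open, the fingers measure 114 mm over their backs; the gripper's body (76 mm by 85 mm) begins 54 mm behind the grasp point. The pads swing forward as they close: fully open they stand 13 mm farther back than shut.
Start: joints at [-1.411, 0.048, 0.099, 1.622, 0, 1.443], TCP at [0.149, -0.503, 0.253] pointing down, gripper open.
Joint ranges: [-2.91, 2.91], [-0.99, 1.94], [-1.21, 1.42], [-2.12, 2.29], [-1.49, 1.47], [-3.14, 3.14]. Speed limits (rad/s): [2.79, 2.79, 3.14, 3.14, 3.14, 3.14].

INTERFACE

Orientations are given as a unit quaternion [x, y, z, w].
In Python, from station import state, cams, workorder gives the robot as it stands.
- The arm moves only by the tool carry_out, never from a script. Its argument "targets" is a list of rows, each a list of 2 entries, a list of its own where there are three numbers: the shift along the tool's x, y, z in mm, then the turn, a rotation vector about the tool's x, y, z in rad. A call has 1 to 10 rows; each row shifts and turns the commanded pose from where the row before left it, along the tool's axes as they then stand; what a row does not reach is not made up. A row lasts 1/12 s, in which the tool goes at most 41.7 mm and 7.16 degrees, less where a joint would pass 70% of its speed; a pose out of reach is approached as far as the arm can. A call with a gripper value outside its range is refused whole. "hand" is the opening, from -1 (shut) to 1 (fully open), set as the call begins (left out, the last holds). The fingers move at their own pace and stop on an object; "squeeze" is the grip in N (left out, the last holds). Time passes only in rows, so rows that do not move let the fingers close. It gives the time, the measured TCP pose, the force, the opening and the grip force at its end, in the units of the state.
- state(): the state, without advancing time (a new reading comes with each control period).
- cams.read_camera(name): name is "side" or "top" or "wrist"; returns the picture (480x640x3 uint8, red, green, blue); there is no depth.
- cams.camera_params(name): a dict with "camera_matrix" (3x3 intrinsics, pixels), "xyz" and "attitude" of the camera in the world; the wrist camera has in their place "hand_eye" (4x4, takes a point from camera to tool coordinates, whose origin is the TCP and whose axes are the flange's). Camera axes: x right, y down, z forward; pixel columns grow to the right and rows downward; lengths in m; the calibration is good to about 2 mm. A picture is of the moment at which its call begins: read the wrist's pose just before it. camera_params takes no time and is no camera call.
- workorder.sign_off(): hands the job in; it is judged then, once.
The state is a dict: "clock": time; "joint_positions": joint angles; "joint_vel": joint speeds; "joint_torque": joint torques, N m; "tool_pos": TCP position; "eef_rot": TCP orientation; "contact_force": force on the tool from outside, world axes, zero at the start; "ft_torque": the same for the moment, N m; "gripper_width": finger opening in m; "gripper_force": force on a finger pad.
Only numpy, scipy, OpenCV 4.12 (cv2) and the standard library are available. Lean on these libraries where they do the work, as an engineer would, in place of code of your own. Each camera call takes 0.05 s, during which the arm holds its last target. There are 200 camera calls.

## Working session

There is one attempt and no reset: what is moved stays moved. The work goes in short steps, Python scripts to look and compute and a tool call to move; the robot and the scene stay as the last step left them, time stands still between calls to the robot, and variables do not carry over. Pictures are saved under pics/ and viewed, at most 10 in all, crops included, and the job is handed in when it is done.

Besides the shell and the picture viewer there is one more tool, called as name(argument=value, ...), one argument or row to a line, values as JSON. carry_out: Moves the arm, as the interface text tells. Its arguments: {"type":"object","properties":{"targets":{"type":"array"},"hand":{"type":"number"},"squeeze":{"type":"number"}},"required":["targets"]}

```bash
mkdir -p pics; ls; python3 - <<'E'
from station import state,cams
import cv2,json
for n in("top","side"):
    cv2.imwrite(f"pics/{n}0.png",cams.read_camera(n)[:,:,::-1])
    print(n,cams.camera_params(n))
print(cams.camera_params("wrist"));print(state())
E
```

```text
pics
top {'camera_matrix': array([[484.88374643,   0.        , 323.56427583],
       [  0.        , 484.88374643, 240.66901978],
       [  0.        ,   0.        ,   1.        ]]), 'xyz': array([ 0.48914617, -0.03146705,  1.13612213]), 'attitude': array([ 0.71628088, -0.69701708,  0.02495908, -0.022044  ])}
side {'camera_matrix': array([[491.17119782,   0.        , 316.13106655],
       [  0.        , 491.17119782, 238.79233931],
       [  0.        ,   0.        ,   1.        ]]), 'xyz': array([0.23639446, 0.95848928, 0.53941229]), 'attitude': array([-0.13368089,  0.82822389, -0.53729957,  0.08650887])}
{'camera_matrix': array([[347.20522842,   0.        , 327.6424262 ],
       [  0.        , 347.20522842, 241.93964399],
       [  0.        ,   0.        ,   1.        ]]), 'hand_eye': array([[ 1.30825811e-05, -9.58547099e-01, -2.84934130e-01,
         7.25178393e-02],
       [ 9.99999968e-01,  8.41683264e-05, -2.37236320e-04,
         6.61133667e-04],
       [ 2.51384615e-04, -2.84934118e-01,  9.58547070e-01,
        -1.21880319e-01],
       [ 0.00000000e+00,  0.00000000e+00,  0.00000000e+00,
         1.00000000e+00]])}
{'clock': 0.1, 'joint_positions': array([-1.41080477e+00,  4.86949782e-02,  9.77246128e-02,  1.62200434e+00,
        2.65814560e-05,  1.44299367e+00]), 'joint_vel': array([ 0.00085681, -0.00171521,  0.0037928 ,  0.00079539,  0.00064945,
        0.00016495]), 'joint_torque': array([ 2.59353350e-03, -3.39848077e+01,  3.20937145e+01,  1.57936604e-02,
       -2.10370886e-04, -3.51390192e-06]), 'tool_pos': array([ 0.14892624, -0.50289698,  0.25220967]), 'eef_rot': array([ 9.89664079e-01,  1.43400922e-01, -4.24018038e-06, -1.08926416e-03]), 'contact_force': array([-0.0042287 , -0.57226882, -0.70838574]), 'ft_torque': array([-0.04311135,  0.07128742, -0.01224146]), 'gripper_force': 0.0, 'gripper_width': 0.08534516831891739}
```

View pics/top0.png

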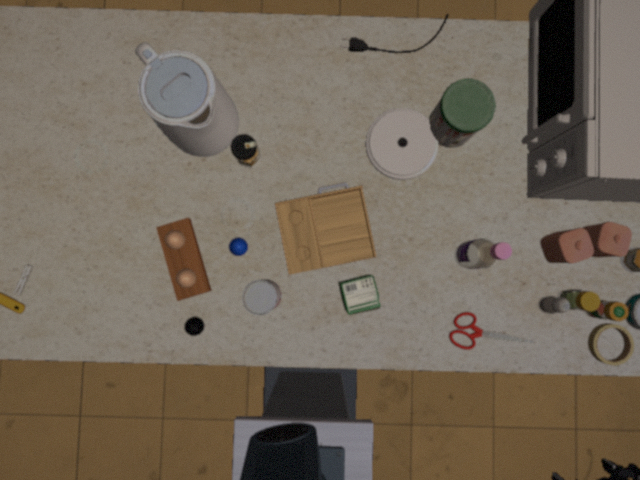

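View pics/side0.png

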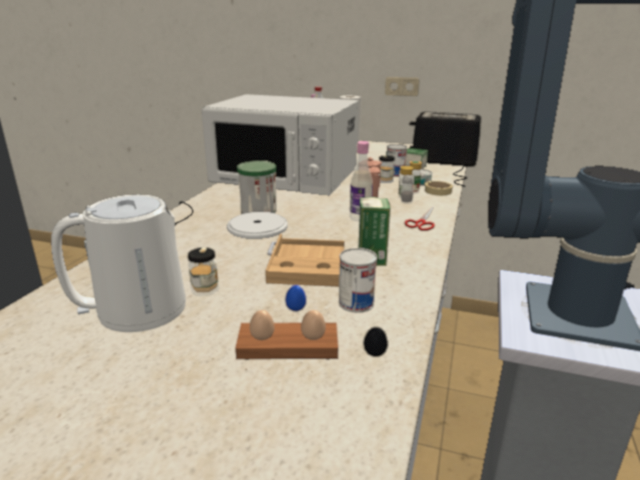

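The top picture shows the tray (325,230), its open front facing the robot (down), the tea box at (360,294) and the egg stand at (184,259). Egg candidates are the brown ones at (177,241) and (187,279), the blue one at (238,246) and the black one at (194,326). The brown pair in the stand is the right choice. The tin is at (262,297), the bottle at (484,253) and the jar at (245,150). Next is one close crop.

```bash
cat > h.py <<'E'
import numpy as np,cv2
from scipy.spatial.transform import Rotation as R
from station import state,cams
def ray(name,uv,z,st=None):
    p=cams.camera_params(name);K=p["camera_matrix"]
    if "xyz" in p: Rm=R.from_quat(p["attitude"]).as_matrix();o=p["xyz"]
    else:
        T=np.eye(4);T[:3,:3]=R.from_quat(st["eef_rot"]).as_matrix();T[:3,3]=st["tool_pos"];T=T@p["hand_eye"];Rm=T[:3,:3];o=T[:3,3]
    d=Rm@np.linalg.inv(K)@np.array([uv[0],uv[1],1.]);return o+d*(z-o[2])/d[2]
def proj(name,P,st=None):
    p=cams.camera_params(name);K=p["camera_matrix"]
    if "xyz" in p: Rm=R.from_quat(p["attitude"]).as_matrix();o=p["xyz"]
    else:
        T=np.eye(4);T[:3,:3]=R.from_quat(st["eef_rot"]).as_matrix();T[:3,3]=st["tool_pos"];T=T@p["hand_eye"];Rm=T[:3,:3];o=T[:3,3]
    q=(np.atleast_2d(P)-o)@Rm@K.T;return q[:,:2]/q[:,2:]
E
python3 - <<'E'
from h import *
im=cv2.imread("pics/top0.png")
c=cv2.resize(im[170:340,150:390],None,fx=3.3,fy=3.3,interpolation=cv2.INTER_CUBIC)
cv2.imwrite("pics/crop1.png",c);print(c.shape)
for n,uv,z in [("box",(360,294),.15),("eggA",(177,241),.06),("eggB",(187,279),.06),("tin",(262,297),.11),("bottle",(503,251),.227),("jar",(245,147),.09),("tray",(325,230),.03)]:print(n,ray("top",uv,z).round(3))
E
```

```text
(561, 792, 3)
box [ 0.449 -0.111  0.15 ]
eggA [0.551 0.29  0.06 ]
eggB [0.468 0.264 0.06 ]
tin [0.435 0.091 0.11 ]
bottle [ 0.54  -0.372  0.227]
jar [0.76  0.143 0.09 ]
tray [ 0.587 -0.038  0.03 ]
```

View pics/crop1.png

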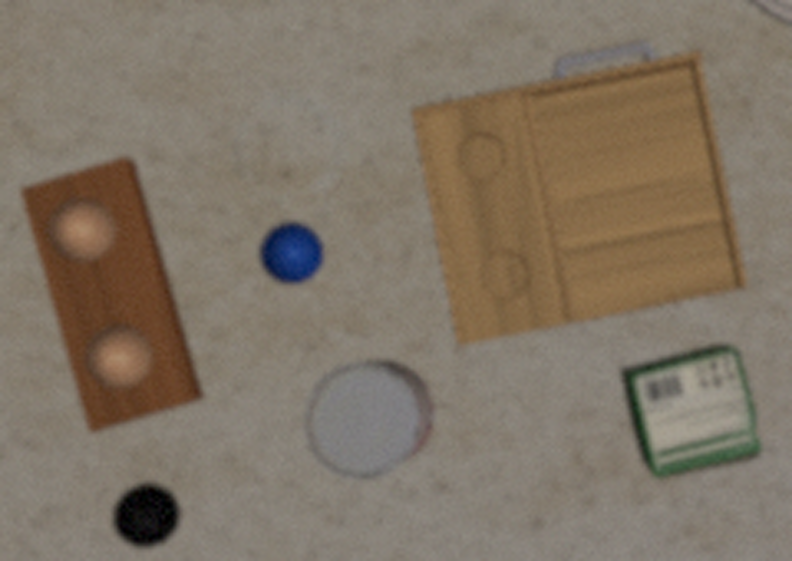

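```bash
cat > fit.py <<'E'
from h import *
from scipy.optimize import least_squares
def fit(loc,crop,g):
    loc=np.array(loc)/1000;uv=np.array(crop)/3.3+[150-.35,170-.35]
    W=lambda p:np.c_[loc[:,:2]@R.from_euler('z',p[2]).as_matrix()[:2,:2].T+p[:2],loc[:,2]]
    r=least_squares(lambda p:(proj("top",W(p))-uv).ravel(),g)
    print(r.x.round(4),"resid px",r.fun.round(1));return W,r.x
W,p=fit([(84,103,32),(-84,103,32),(-84,-103,22),(84,-103,34),(-42,62,30),(42,62,30)],[(415,107),(460,343),(745,287),(700,55),(505,273),(483,156)],[.59,-.04,-.2])
print(W(p).round(4)[-2:])
c,s=np.cos(p[2]),np.sin(p[2]);print("bay",p[0]+s*.039,p[1]-c*.039)
W,q=fit([(35,38,150),(35,-38,150),(-35,-38,150),(-35,38,150)],[(631,373),(735,348),(757,447),(657,473)],[.45,-.11,.2])
d=R.from_euler('z',-p[2]).as_matrix()[:2,:2]@(q[:2]-p[:2]);print("box in tray",d,"yaw",q[2]-p[2])
W,s_=fit([(88,38,30),(88,-38,30),(-88,-38,30),(-88,38,30)],[(23,188),(131,158),(201,397),(92,431)],[.51,.28,.2])
for x in(45,-45):
    print("hole",s_[:2]+x/1000*np.array([np.cos(s_[2]),np.sin(s_[2])]))
for e in [(84,231),(120,358)]: print(ray("top",np.array(e)/3.3+[149.65,169.65],.05))
E
python3 fit.py
```

```text
[ 0.5885 -0.0392  0.2173] resid px [-0.8 -0.  -0.9  0.6  1.2  0.5  1.  -1.2 -0.2  0.3 -0.3 -0.2]
[[0.5342 0.0123 0.03  ]
 [0.6162 0.0304 0.03  ]]
bay 0.5969540292319822 -0.07726876507152128
[ 0.4489 -0.1118  0.2657] resid px [-2.9 -1.2  1.9 -2.5  3.6  1.2 -2.6  2.3]
box in tray [-0.15200328 -0.04083825] yaw 0.048435983059938126
[0.5136 0.2828 0.3239] resid px [ 0.3 -0.2 -0.4 -0.7 -0.3  0.7  0.4  0.2]
hole [0.55630874 0.29712439]
hole [0.47098837 0.26848117]
[0.55467976 0.29779191 0.05      ]
[0.46939148 0.26943211 0.05      ]
```

carry_out(
  targets=[
    [[28,-25,0],[0,0,0]],
    [[28,-25,0],[0,0,0]],
    [[28,-25,0],[0,0,0]],
    [[28,-25,0],[0,0,0]],
    [[28,-25,0],[0,0,0]],
    [[28,-25,0],[0,0,0]],
    [[28,-25,0],[0,0,0]],
    [[28,-25,0],[0,0,0]],
    [[28,-25,0],[0,0,0]],
    [[28,-25,0],[0,0,0.04]],
  ],
  hand=0,
  squeeze=20,
)

```text
clock: 0.93
tool_pos: [0.3469, -0.1824, 0.2529]
eef_rot: [0.992, 0.123, -0.0, -0.0]
contact_force: [0.7, -0.4, -0.4]
gripper_width: 0.0426
gripper_force: 0.0
```

```bash
cat >> h.py <<'E'
def go(t,yaw=None,s=None):
    s=s or state();M=R.from_quat(s["eef_rot"]).as_matrix()
    y=np.arctan2(M[1,0],M[0,0]);d=np.array(t)-s["tool_pos"]
    print("pos",s["tool_pos"].round(4),"yaw",y.round(3),"zaxis",M[:,2].round(3),"w",round(s["gripper_width"],4),"t",round(s["clock"],2),"F",s["contact_force"].round(1))
    print("  tool delta mm",(M.T@d*1000).round(1),"turn z",None if yaw is None else round(y-yaw,3),"j",s["joint_positions"].round(2))
E
python3 -c "
from h import *
go((.376,-.131,.143),.24)"
```

```text
pos [ 0.3469 -0.1824  0.2529] yaw 0.247 zaxis [-0.  0. -1.] w 0.0426 t 0.93 F [ 0.7 -0.4 -0.4]
  tool delta mm [ 40.8 -42.7 109.9] turn z 0.007 j [-0.66 -0.3  -0.21  1.65  0.    2.24]
```

carry_out(
  targets=[
    [[12,-21,20],[0,0,0.01]],
    [[12,-21,25],[0,0,0]],
    [[12,0,25],[0,0,0]],
    [[0,0,20],[0,0,0]],
    [[0,0,20],[0,0,0]],
    [[0,0,0],[0,0,0]],
    [[0,0,0],[0,0,0]],
  ],
)

```text
clock: 1.52
tool_pos: [0.3702, -0.1341, 0.142]
eef_rot: [0.993, 0.119, -0.002, -0.001]
contact_force: [0.7, -0.2, 0.0]
gripper_width: 0.0426
gripper_force: 0.0
```

```bash
python3 -c "
from h import *
s=state()
cv2.imwrite('pics/w1.png',cams.read_camera('wrist')[:,:,::-1])
go((.376,-.131,.143),.24,s)"
```

```text
pos [ 0.3702 -0.1341  0.142 ] yaw 0.238 zaxis [-0.003  0.002 -1.   ] w 0.0426 t 1.52 F [ 0.7 -0.2  0. ]
  tool delta mm [ 6.4 -1.6 -1. ] turn z -0.002 j [-0.52 -0.29 -0.43  1.44 -0.    2.39]
```

View pics/w1.png

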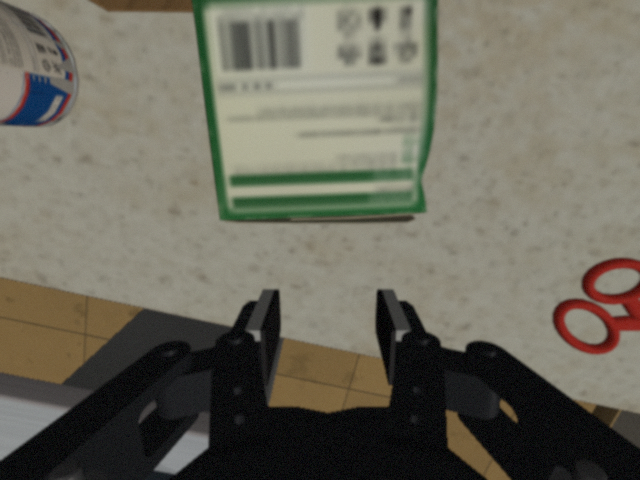

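The wrist view shows the box's end face centred between the fingers (fingers 278–378, near edge u 222–425 at v≈215), so I can push now.

carry_out(
  targets=[
    [[10,0,0],[0,0,0]],
    [[10,0,0],[0,0,0]],
    [[8,0,0],[0,0,0]],
    [[8,0,0],[0,0,0]],
    [[8,0,0],[0,0,0]],
    [[8,0,0],[0,0,0]],
    [[8,0,0],[0,0,0]],
    [[8,0,0],[0,0,0]],
  ],
)

```text
clock: 2.23
tool_pos: [0.4384, -0.1185, 0.1432]
eef_rot: [0.993, 0.119, -0.0, -0.0]
contact_force: [0.2, 0.9, 0.4]
gripper_width: 0.0423
gripper_force: 0.1
```

```bash
python3 -c "
from h import *
s=state()
a=cams.read_camera('side')[170:290,230:430]; b=cams.read_camera('wrist')
a=cv2.resize(a,(800,480),interpolation=cv2.INTER_CUBIC)[:, :560]
cv2.imwrite('pics/p1.png',np.hstack([cv2.resize(a,(400,300)),cv2.resize(b,(400,300))])[:,:,::-1])
go((.376,-.131,.143),.24,s)"
```

```text
pos [ 0.4384 -0.1185  0.1432] yaw 0.238 zaxis [-0.  0. -1.] w 0.0423 t 2.23 F [0.2 0.9 0.4]
  tool delta mm [-63.5  -2.6   0.2] turn z -0.002 j [-0.41 -0.13 -0.3   1.41  0.    2.49]
```

View pics/p1.png

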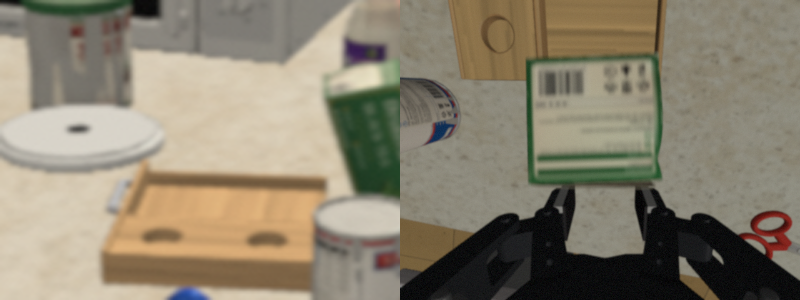

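The box is tilting toward the bay, about 20° in the side view, and both fingers are on it. I'll keep pushing.

carry_out(
  targets=[
    [[8,0,0],[0,0,0]],
    [[8,0,0],[0,0,0]],
    [[8,0,0],[0,0,0]],
    [[8,0,0],[0,0,0]],
    [[6,0,0],[0,0,0]],
    [[0,0,0],[0,0,0]],
    [[0,0,0],[0,0,0]],
    [[0,0,0],[0,0,0]],
    [[0,0,0],[0,0,0]],
    [[0,0,0],[0,0,0]],
  ],
)

```text
clock: 3.17
tool_pos: [0.4741, -0.1099, 0.1433]
eef_rot: [0.993, 0.118, -0.0, 0.0]
contact_force: [-0.5, 0.2, -0.7]
gripper_width: 0.0427
gripper_force: 0.0
```

```bash
python3 -c "
from h import *
s=state()
a=cams.read_camera('side')[170:290,230:430]; b=cams.read_camera('wrist')
cv2.imwrite('pics/p2.png',np.hstack([cv2.resize(a,(400,300)),cv2.resize(b,(400,300))])[:,:,::-1])
cv2.imwrite('pics/top2.png',cams.read_camera('top')[:,:,::-1])
go((.376,-.131,.143),.24,s)"
```

```text
pos [ 0.4741 -0.1099  0.1433] yaw 0.238 zaxis [-0. -0. -1.] w 0.0427 t 3.17 F [-0.5  0.2 -0.7]
  tool delta mm [-100.3   -2.6    0.3] turn z -0.002 j [-0.37 -0.05 -0.21  1.4  -0.    2.54]
```

View pics/p2.png

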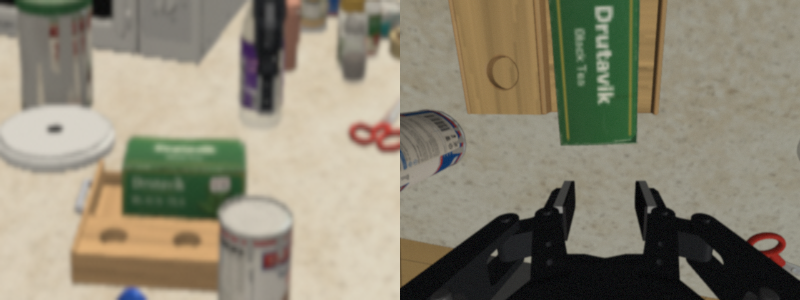

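```bash
python3 -c "
from h import *
s=state()
p=np.array([.5885,-.0392]);c,sn=np.cos(.2173),np.sin(.2173);Q=np.array([[c,sn],[-sn,c]])
for uv in [(256,229),(376,229)]:
  w=ray('wrist',uv,.074,s);print(w.round(3),(Q@(w[:2]-p)).round(4))
t=p+Q.T@np.array([-.145,-.041]);print(t)
go((*t,.058),.2173,s)"
```

```text
[ 0.488 -0.065  0.074] [-0.1042 -0.0039]
[ 0.504 -0.132  0.074] [-0.1029 -0.0721]
[ 0.4557493  -0.11049692]
pos [ 0.4743 -0.11    0.1434] yaw 0.238 zaxis [ 0. -0. -1.] w 0.0424 t 3.32 F [-0.8  0.4  0.2]
  tool delta mm [-18.1  -3.8  85.4] turn z 0.02 j [-0.37 -0.05 -0.21  1.4  -0.    2.54]
```

carry_out(
  targets=[
    [[-12,-3,0],[0,0,0.02]],
    [[-7,0,20],[0,0,0]],
    [[0,0,25],[0,0,0]],
    [[0,0,25],[0,0,0]],
    [[0,0,15],[0,0,0]],
    [[8,0,0],[0,0,0]],
    [[8,0,0],[0,0,0]],
    [[6,0,0],[0,0,0]],
    [[6,0,0],[0,0,0]],
    [[5,0,0],[0,0,0]],
  ],
)

```text
clock: 4.15
tool_pos: [0.4894, -0.1044, 0.06]
eef_rot: [0.994, 0.109, 0.001, 0.001]
contact_force: [-0.9, -0.5, 0.8]
gripper_width: 0.0422
gripper_force: 0.5
```

carry_out(
  targets=[
    [[5,0,0],[0,0,0]],
    [[5,0,0],[0,0,0]],
    [[4,0,0],[0,0,0]],
    [[4,0,0],[0,0,0]],
  ],
)

```text
clock: 4.48
tool_pos: [0.5055, -0.1003, 0.0585]
eef_rot: [0.994, 0.109, 0.0, 0.0]
contact_force: [-0.9, -0.6, 1.1]
gripper_width: 0.0429
gripper_force: 0.6
```

```bash
python3 -c "
from h import *
p=np.array([.5885,-.0392]);c,sn=np.cos(.2173),np.sin(.2173);Q=np.array([[c,sn],[-sn,c]])
s=state();print(Q@(s['tool_pos'][:2]-p))
go((.5,-.1,.058),.2173,s)"
```

```text
[-0.09423999 -0.0417351 ]
pos [ 0.5055 -0.1003  0.0585] yaw 0.218 zaxis [ 0. -0. -1.] w 0.0429 t 4.48 F [-0.9 -0.6  1.1]
  tool delta mm [-5.3 -1.4  0.5] turn z 0.001 j [-0.33  0.07 -0.27  1.23 -0.    2.6 ]
```

carry_out(
  targets=[
    [[3,0,0],[0,0,0]],
    [[3,0,0],[0,0,0]],
    [[2,0,0],[0,0,0]],
    [[0,0,0],[0,0,0]],
  ],
)

```text
clock: 4.82
tool_pos: [0.5133, -0.0985, 0.0583]
eef_rot: [0.994, 0.109, 0.0, -0.0]
contact_force: [0.4, 0.8, 0.5]
gripper_width: 0.0431
gripper_force: 0.0
```

carry_out(
  targets=[
    [[1.5,0,0],[0,0,0]],
    [[1.5,0,0],[0,0,0]],
    [[0,0,0],[0,0,0]],
    [[0,0,0],[0,0,0]],
  ],
)

```text
clock: 5.15
tool_pos: [0.5159, -0.0979, 0.0583]
eef_rot: [0.994, 0.109, 0.0, -0.0]
contact_force: [0.5, -0.1, -0.3]
gripper_width: 0.0427
gripper_force: 0.0
```

carry_out(
  targets=[
    [[1.5,0,0],[0,0,0]],
    [[1.5,0,0],[0,0,0]],
    [[0,0,0],[0,0,0]],
  ],
)

```text
clock: 5.4
tool_pos: [0.5162, -0.0978, 0.0583]
eef_rot: [0.994, 0.108, -0.003, 0.001]
contact_force: [-8.2, -2.4, 5.1]
gripper_width: 0.0428
gripper_force: 3.8
```

```bash
python3 -c "
from h import *
s=state();print(s['contact_force'],s['gripper_force'])
cv2.imwrite('pics/w3.png',cams.read_camera('wrist')[:,:,::-1])
a=cams.read_camera('top')[170:310,260:400];b=cams.read_camera('wrist')
cv2.imwrite('pics/p3.png',np.hstack([cv2.resize(a,(400,400),interpolation=cv2.INTER_CUBIC),cv2.resize(b,(400,400))])[:,:,::-1])"
```

```text
[-8.18836951 -2.36241312  5.14407361] 3.7918679416179657
```

View pics/p3.png

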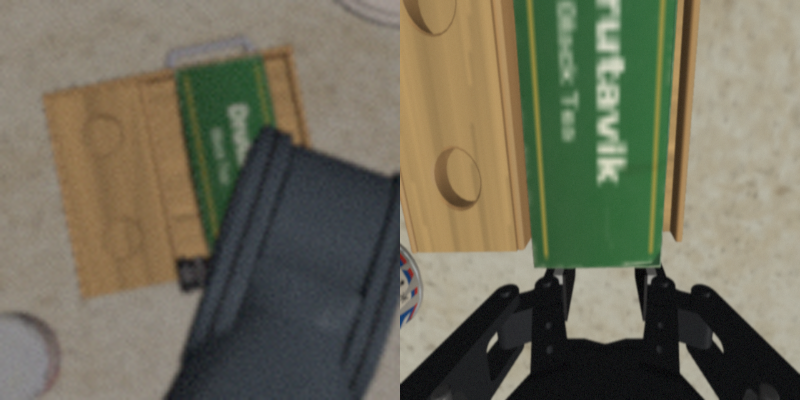

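The box is home: the force jumped to 8 N, and the pusher stopped where the +3 mm stop predicts. Next I back off, rise and turn for the eggs.

carry_out(
  targets=[
    [[-15,0,0],[0,0,0]],
    [[-20,0,0],[0,0,0]],
    [[0,0,-35],[0,0,0]],
    [[0,0,-35],[0,0,0]],
    [[0,0,-35],[0,0,0]],
    [[0,0,-35],[0,0,0]],
    [[0,0,0],[0,0,-0.12]],
    [[0,0,0],[0,0,-0.12]],
    [[0,0,0],[0,0,-0.12]],
    [[0,0,0],[0,0,-0.12]],
  ],
  hand=0.5,
)

```text
clock: 6.38
tool_pos: [0.4851, -0.1049, 0.199]
eef_rot: [0.939, 0.345, 0.001, 0.0]
contact_force: [0.1, 0.0, -0.8]
gripper_width: 0.0635
gripper_force: 0.0
```

carry_out(
  targets=[
    [[0,0,0],[0,0,-0.12]],
    [[0,0,0],[0,0,-0.12]],
    [[0,0,0],[0,0,-0.12]],
    [[0,0,0],[0,0,-0.12]],
    [[0,0,0],[0,0,-0.12]],
    [[0,0,0],[0,0,-0.12]],
    [[0,0,0],[0,0,-0.12]],
    [[0,0,0],[0,0,-0.12]],
    [[0,0,0],[0,0,-0.12]],
    [[0,0,0],[0,0,0]],
  ],
)

```text
clock: 7.22
tool_pos: [0.4848, -0.1048, 0.1984]
eef_rot: [0.629, 0.777, 0.0, 0.0]
contact_force: [0.5, 0.5, -0.1]
gripper_width: 0.0642
gripper_force: 0.0
```

```bash
python3 -c "
from h import *
cv2.imwrite('pics/top4.png',cams.read_camera('top')[:,:,::-1])
go((.475,.21,.20),1.79)"
```

```text
pos [ 0.4847 -0.1048  0.1984] yaw 1.775 zaxis [ 0.001  0.    -1.   ] w 0.0641 t 7.27 F [0.3 0.6 0.1]
  tool delta mm [310.2  54.4  -1.6] turn z -0.015 j [-0.35 -0.03 -0.09  1.51  0.    1.02]
```

carry_out(
  targets=[
    [[18,34,0],[0,0,0]],
    [[18,34,0],[0,0,0]],
    [[18,34,0],[0,0,-0.015]],
    [[0,0,0],[0,0,0]],
    [[0,0,0],[0,0,0]],
    [[0,0,0],[0,0,0]],
  ],
)

```text
clock: 7.77
tool_pos: [0.5729, -0.031, 0.198]
eef_rot: [0.625, 0.781, -0.0, -0.0]
contact_force: [0.5, -0.4, -0.2]
gripper_width: 0.064
gripper_force: 0.0
```

```bash
python3 -c "
from h import *
s=state();im=cams.read_camera('wrist')
cv2.imwrite('pics/w5.png',im[:,:,::-1])
np.save('s5.npy',np.r_[s['tool_pos'],s['eef_rot']])
print(proj('wrist',[(.5342,.0123,.03),(.6162,.0304,.03)],s))
go((.475,.21,.20),1.79,s)"
```

```text
[[293.21109607 165.77292166]
 [395.89379337 166.15212661]]
pos [ 0.5729 -0.031   0.198 ] yaw 1.792 zaxis [-0.001 -0.    -1.   ] w 0.064 t 7.77 F [ 0.5 -0.4 -0.2]
  tool delta mm [256.6 -42.8  -1.9] turn z 0.002 j [-0.17  0.17  0.12  1.52 -0.    1.18]
```

View pics/w5.png

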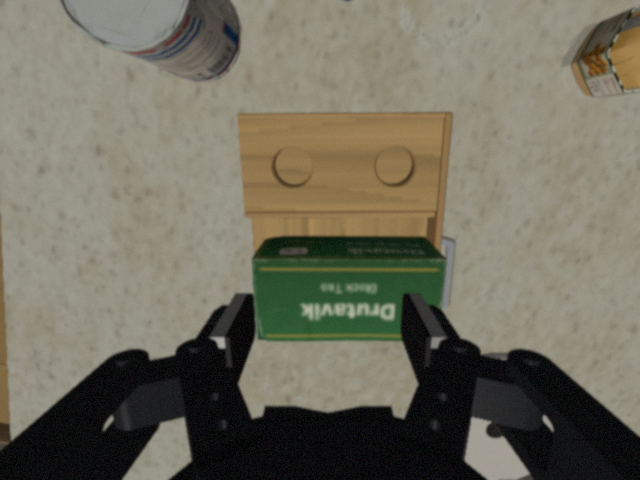

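The wrist view puts the pocket rims at (293,166) and (394,166), within 2 px of the prediction, so the tray fit holds. Next is the near egg.

carry_out(
  targets=[
    [[36,-6,0],[0,0,0]],
    [[36,-6,0],[0,0,0]],
    [[36,-6,0],[0,0,0]],
    [[36,-6,0],[0,0,0]],
    [[36,-6,0],[0,0,0]],
    [[36,-6,0],[0,0,0]],
    [[36,-6,0],[0,0,0]],
    [[0,0,0],[0,0,0]],
    [[0,0,0],[0,0,0]],
    [[0,0,0],[0,0,0]],
  ],
)

```text
clock: 8.65
tool_pos: [0.4767, 0.2046, 0.1989]
eef_rot: [0.625, 0.781, 0.0, 0.001]
contact_force: [0.1, 0.2, -0.3]
gripper_width: 0.0639
gripper_force: 0.0
```

```bash
python3 -c "
from h import *
s=state();im=cams.read_camera('wrist')
cv2.imwrite('pics/w6.png',im[:,:,::-1])
np.save('s6.npy',np.r_[s['tool_pos'],s['eef_rot']])
pr=proj('wrist',[(.470,.2688,.045),(.470,.2688,.079),(.5555,.2975,.045),(.5555,.2975,.079)],s);print(pr)
o=im[:,:,::-1].copy()
for q in pr: cv2.circle(o,tuple(int(v) for v in q),2,(255,0,0),-1)
cv2.imwrite('pics/w6m.png',o)
go((.470,.2688,.054),1.79,s)"
```

```text
[[337.11912913 149.16998742]
 [338.51180148 150.66446146]
 [455.20514726 136.54097103]
 [473.24118149 136.27341951]]
pos [0.4767 0.2046 0.1989] yaw 1.792 zaxis [ 0.001 -0.    -1.   ] w 0.0639 t 8.65 F [ 0.1  0.2 -0.3]
  tool delta mm [ 64.2   7.3 144.9] turn z 0.002 j [ 0.28  0.02 -0.03  1.51 -0.    1.63]
```

View pics/w6m.png

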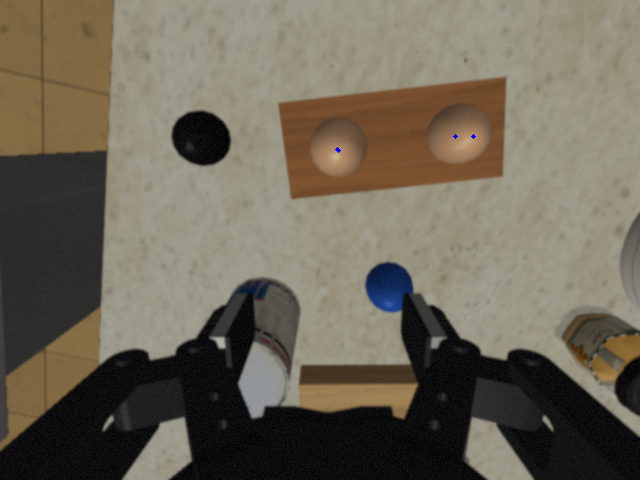

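carry_out(
  targets=[
    [[33,4,0],[0,0,0]],
    [[32,3,0],[0,0,0]],
    [[0,0,30],[0,0,0]],
    [[0,0,30],[0,0,0]],
    [[0,0,25],[0,0,0]],
    [[0,0,20],[0,0,0]],
    [[0,0,15],[0,0,0]],
    [[0,0,12],[0,0,0]],
    [[0,0,12],[0,0,0]],
    [[0,0,0],[0,0,0]],
  ],
)

```text
clock: 9.53
tool_pos: [0.4682, 0.2688, 0.0517]
eef_rot: [0.625, 0.78, -0.002, -0.001]
contact_force: [-1.0, 1.0, -0.3]
gripper_width: 0.0639
gripper_force: 0.0
```

```bash
python3 -c "
from h import *
go((.4695,.2703,.052),1.79)
cv2.imwrite('pics/w7.png',cams.read_camera('wrist')[:,:,::-1])"
```

```text
pos [0.4682 0.2688 0.0517] yaw 1.791 zaxis [-0.004 -0.002 -1.   ] w 0.0639 t 9.53 F [-1.   1.  -0.3]
  tool delta mm [ 1.2  1.6 -0.3] turn z 0.001 j [ 0.4   0.14 -0.2   1.23 -0.    1.75]
```

View pics/w7.png

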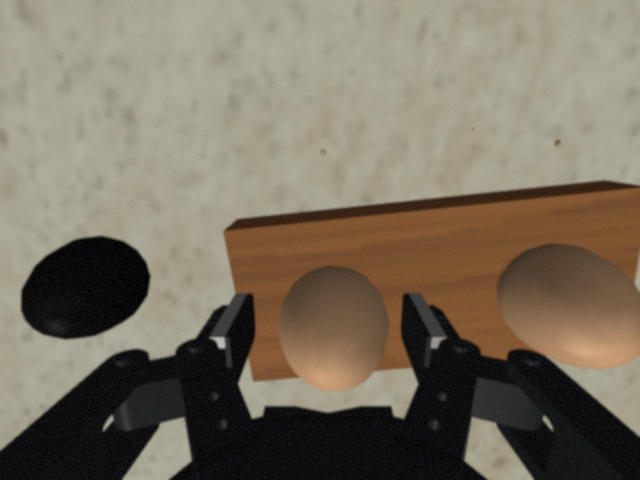

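The egg sits between the fingers (centre u≈335, finger mid 328), so I shift 1–2 mm and close gently. That was the tenth picture, so the rest goes by numbers.

carry_out(
  targets=[
    [[1,1.5,0],[0,0,0]],
    [[0,0,0],[0,0,0]],
  ],
)

```text
clock: 9.75
tool_pos: [0.472, 0.2723, 0.0559]
eef_rot: [0.625, 0.781, 0.001, 0.001]
contact_force: [0.7, 1.1, -0.7]
gripper_width: 0.0639
gripper_force: 0.0
```

carry_out(
  targets=[
    [[0,0,0],[0,0,0]],
    [[0,0,0],[0,0,0]],
    [[0,0,0],[0,0,0]],
    [[0,0,0],[0,0,0]],
    [[0,0,0],[0,0,0]],
    [[0,0,0],[0,0,0]],
    [[0,0,0],[0,0,0]],
    [[0,0,0],[0,0,0]],
  ],
  hand=-0.2,
  squeeze=20,
)

```text
clock: 10.42
tool_pos: [0.47, 0.272, 0.0556]
eef_rot: [0.624, 0.781, -0.0, -0.0]
contact_force: [-4.3, -1.7, 5.0]
gripper_width: 0.0425
gripper_force: 19.9
```

```bash
python3 -c "
from h import *
go((.4695,.2703,.052),1.79);print(state()['gripper_force'])"
```

```text
pos [0.47   0.272  0.0556] yaw 1.793 zaxis [-0.001  0.    -1.   ] w 0.0425 t 10.42 F [-4.3 -1.7  5. ]
  tool delta mm [-1.5 -0.8  3.6] turn z 0.003 j [ 0.4   0.15 -0.19  1.23  0.    1.75]
19.932213127613068
```

carry_out(
  targets=[
    [[0,0,-3],[0,0,0]],
    [[0,0,-6],[0,0,0]],
    [[0,0,-12],[0,0,0]],
    [[0,0,-18],[0,0,0]],
    [[0,0,-20],[0,0,0]],
    [[0,0,-20],[0,0,0]],
    [[0,0,-18],[0,0,0]],
    [[0,0,-10],[0,0,0]],
    [[0,0,-4],[0,0,0]],
    [[0,0,0],[0,0,0]],
  ],
)

```text
clock: 11.25
tool_pos: [0.4715, 0.2722, 0.1669]
eef_rot: [0.624, 0.781, 0.001, 0.001]
contact_force: [0.2, -0.2, -1.2]
gripper_width: 0.0423
gripper_force: 20.4
```

```bash
cat > egg.py <<'E'
from h import *
s=state();im=cams.read_camera('wrist');cv2.imwrite('pics/w8_%d.png'%(s['clock']*100),im[:,:,::-1])
hsv=cv2.cvtColor(im,cv2.COLOR_RGB2HSV)
def blobs(lo,hi,a=300):
    m=cv2.morphologyEx(cv2.inRange(hsv,lo,hi),cv2.MORPH_OPEN,np.ones((5,5)))
    n,_,st,ce=cv2.connectedComponentsWithStats(m)
    return [(st[i].tolist(),ce[i].round(1).tolist()) for i in range(1,n) if st[i][4]>a]
M=R.from_quat(s["eef_rot"]).as_matrix()
E
python3 - <<'E'
exec(open('egg.py').read())
go((.6162,.0319,.165),1.79,s);print(s['gripper_force'])
w=cv2.cvtColor(cv2.imread('pics/w7.png'),cv2.COLOR_BGR2HSV);print("egg hsv",w[320,335],w[350,320],"wood",w[260,260],w[300,600])
print("now",hsv[250:420:20,330].tolist())
E
```

```text
pos [0.4715 0.2722 0.1669] yaw 1.793 zaxis [ 0.003  0.001 -1.   ] w 0.0423 t 11.25 F [ 0.2 -0.2 -1.2]
  tool delta mm [-266.2   88.3    2.1] turn z 0.003 j [ 0.4   0.09 -0.03  1.45 -0.    1.75]
20.44316679239273
egg hsv [ 14 107 117] [ 13 106 151] wood [ 15 158 116] [ 15 109 117]
now [[14, 150, 119], [12, 113, 72], [15, 105, 92], [14, 102, 105], [14, 106, 115], [15, 102, 145], [14, 105, 182], [21, 48, 158], [25, 41, 148]]
```

```bash
cat >> egg.py <<'E'
def outline(dx,dy,dz):  # bbox of an upright egg whose origin is at (dx,dy,dz) in tool axes
    t=np.linspace(0,2*np.pi,60);P=[]
    for h in np.linspace(-.022,.034,40):
        r=.022*np.sqrt(max(0,1-(h/(.034 if h>0 else .022))**2))
        P+=[(dx+r*np.cos(a),dy+r*np.sin(a),dz-h) for a in t]
    W=s['tool_pos']+np.array(P)@M.T
    q=proj('wrist',W,s);return q.min(0).round(1),q.max(0).round(1)
E
python3 - <<'E'
exec(open('egg.py').read())
print([b for b in blobs((8,75,50),(20,130,255))])
for dx in(-.003,0,.003):print(dx,outline(dx,0,.0106))
E
```

```text
[([0, 0, 94, 195, 17177], [44.7, 92.5]), ([420, 202, 67, 63, 3297], [453.2, 233.0]), ([274, 270, 107, 119, 9944], [327.2, 328.1]), ([0, 357, 84, 103, 3414], [43.2, 408.6])]
-0.003 (array([274.8, 270. ]), array([380.4, 391.9]))
0 (array([274.5, 263.5]), array([380.7, 385. ]))
0.003 (array([274.2, 256.8]), array([381., 378.]))
```

carry_out(
  targets=[
    [[-15,5,0],[0,0,0]],
    [[-30,10,0],[0,0,0]],
    [[-35,12,0],[0,0,0]],
    [[-35,12,0],[0,0,0]],
    [[-35,12,0],[0,0,0]],
    [[-35,11,0],[0,0,0]],
    [[-35,11,0],[0,0,0]],
    [[-30,10,0],[0,0,0]],
    [[-15,5,0],[0,0,0]],
    [[0,0,0],[0,0,0]],
  ],
)

```text
clock: 12.18
tool_pos: [0.6153, 0.0293, 0.1629]
eef_rot: [0.626, 0.78, -0.001, -0.001]
contact_force: [-0.5, 0.4, 0.2]
gripper_width: 0.0427
gripper_force: 20.5
```

carry_out(
  targets=[
    [[0,0,10],[0,0,0]],
    [[0,0,20],[0,0,0]],
    [[0,0,20],[0,0,0]],
    [[0,0,15],[0,0,0]],
    [[0,0,10],[0,0,0]],
    [[0,0,5],[0,0,0]],
    [[0,0,0],[0,0,0]],
    [[0,0,0],[0,0,0]],
    [[0,0,0],[0,0,0]],
    [[0,0,0],[0,0,0]],
  ],
)

```text
clock: 13.02
tool_pos: [0.6157, 0.0328, 0.0869]
eef_rot: [0.624, 0.781, 0.001, 0.001]
contact_force: [0.1, 0.2, -0.4]
gripper_width: 0.0425
gripper_force: 20.5
```

```bash
python3 - <<'E'
exec(open('egg.py').read())
go((.6157,.0327,.0556),1.79,s)
print([b for b in blobs((8,75,50),(20,130,255))],outline(-.0024,0,.0106))
print(proj('wrist',[(.5342,.0123,.03)],s))
# front pocket rim: fit ellipse to edges near the prediction
E
```

```text
pos [0.6157 0.0328 0.0869] yaw 1.793 zaxis [ 0.003 -0.    -1.   ] w 0.0425 t 13.02 F [ 0.1  0.2 -0.4]
  tool delta mm [-0.1 -0.1 31.3] turn z 0.003 j [-0.06  0.31  0.06  1.32  0.    1.29]
[([586, 131, 23, 40, 382], [596.3, 149.8]), ([82, 206, 325, 184, 41591], [253.5, 278.3])] (array([274.7, 268.7]), array([380.4, 390.6]))
[[175.49983673 277.9898695 ]]
```

carry_out(
  targets=[
    [[0,0,8],[0,0,0]],
    [[0,0,8],[0,0,0]],
    [[0,0,6],[0,0,0]],
    [[0,0,4],[0,0,0]],
    [[0,0,2],[0,0,0]],
    [[0,0,0],[0,0,0]],
    [[0,0,0],[0,0,0]],
    [[0,0,0],[0,0,0]],
  ],
)

```text
clock: 13.73
tool_pos: [0.6146, 0.0327, 0.0573]
eef_rot: [0.624, 0.781, -0.0, -0.0]
contact_force: [0.1, 0.5, -0.2]
gripper_width: 0.0423
gripper_force: 20.5
```

carry_out(
  targets=[
    [[0,0,1],[0,0,0]],
    [[0,0,1],[0,0,0]],
    [[0,0,0],[0,0,0]],
    [[0,0,0],[0,0,0]],
  ],
)

```text
clock: 14.07
tool_pos: [0.6151, 0.0325, 0.056]
eef_rot: [0.624, 0.781, 0.0, 0.001]
contact_force: [-0.8, -0.7, 2.6]
gripper_width: 0.0424
gripper_force: 20.7
```

carry_out(
  targets=[
    [[0,0,0],[0,0,0]],
    [[0,0,0],[0,0,0]],
    [[0,0,0],[0,0,0]],
  ],
  hand=0.06,
)

```text
clock: 14.32
tool_pos: [0.6145, 0.0328, 0.0549]
eef_rot: [0.624, 0.781, -0.0, -0.0]
contact_force: [0.4, -0.0, 0.2]
gripper_width: 0.0454
gripper_force: 0.0
```

carry_out(
  targets=[
    [[0,0,0],[0,0,0]],
    [[0,0,0],[0,0,0]],
    [[0,0,0],[0,0,0]],
    [[0,0,0],[0,0,0]],
  ],
  hand=0.4,
)

```text
clock: 14.65
tool_pos: [0.6146, 0.0327, 0.0552]
eef_rot: [0.624, 0.781, -0.0, -0.0]
contact_force: [-0.2, -0.2, -0.8]
gripper_width: 0.06
gripper_force: 0.0
```

carry_out(
  targets=[
    [[0,0,-8],[0,0,0]],
    [[0,0,-15],[0,0,0]],
    [[0,0,-20],[0,0,0]],
    [[0,0,-25],[0,0,0]],
    [[0,0,-30],[0,0,0]],
    [[0,0,-30],[0,0,0]],
    [[0,0,-12],[0,0,0]],
    [[0,0,0],[0,0,0]],
    [[0,0,0],[0,0,0]],
  ],
)

```text
clock: 15.4
tool_pos: [0.6153, 0.0327, 0.1959]
eef_rot: [0.624, 0.781, 0.001, 0.001]
contact_force: [0.5, 0.4, -0.5]
gripper_width: 0.0599
gripper_force: 0.0
```

```bash
python3 - <<'E'
exec(open('egg.py').read())
go((.568,.239,.20),1.79,s)
d=M.T@(np.array([.6162,.0304,.045])-s['tool_pos'])
print(blobs((8,75,50),(20,130,255)),outline(*d))
# edge-based check: red-channel profile around predicted box
a,b=outline(*d);x0,y0=(a-15).astype(int);x1,y1=(b+15).astype(int)
print("sat row",hsv[(y0+y1)//2,x0:x1:4,1].tolist());print("sat col",hsv[y0:y1:4,(x0+x1)//2,1].tolist())
E
```

```text
pos [0.6153 0.0327 0.1959] yaw 1.793 zaxis [ 0.002 -0.    -1.   ] w 0.0599 t 15.4 F [ 0.5  0.4 -0.5]
  tool delta mm [211.7  -0.7  -4.2] turn z 0.003 j [-0.06  0.28  0.25  1.54  0.    1.29]
[([173, 179, 205, 136, 20866], [278.9, 234.1])] (array([300.5, 206.7]), array([354.9, 263. ]))
sat row [116, 114, 121, 118, 110, 108, 107, 107, 109, 101, 102, 104, 106, 112, 110, 105, 109, 115, 121, 117, 119]
sat col [114, 116, 119, 120, 131, 101, 112, 110, 103, 105, 104, 107, 103, 105, 105, 103, 107, 106, 116, 119, 125, 114]
```

Egg one is seated where it should be: its profile matches the predicted outline (u 301–353, v 211–259). Now the second egg.

carry_out(
  targets=[
    [[25,0,0],[0,0,0]],
    [[35,0,0],[0,0,0]],
    [[35,0,0],[0,0,0]],
    [[35,0,0],[0,0,0]],
    [[35,0,0],[0,0,0]],
    [[30,0,0],[0,0,0]],
    [[16,0,0],[0,0,0]],
    [[0,0,0],[0,0,0]],
    [[0,0,0],[0,0,0]],
    [[0,0,0],[0,0,0]],
  ],
  hand=0.5,
)

```text
clock: 16.28
tool_pos: [0.5675, 0.2376, 0.1931]
eef_rot: [0.625, 0.781, -0.002, -0.001]
contact_force: [0.7, -0.2, 0.4]
gripper_width: 0.0641
gripper_force: 0.0
```

```bash
python3 - <<'E'
exec(open('egg.py').read())
print(blobs((8,75,50),(20,130,255)))
for T in [(.5555,.2993,.045),(.5555,.2973,.045)]:
    print(T,outline(*(M.T@(np.array(T)-s['tool_pos']))))
go((.5555,.2993,.0556),1.79,s)
E
```

```text
[([302, 121, 58, 60, 2707], [330.6, 150.7]), ([0, 342, 12, 108, 1071], [4.8, 397.7]), ([245, 397, 127, 22, 1482], [304.6, 404.3])]
(0.5555, 0.2993, 0.045) (array([301.4, 120.1]), array([360.2, 181. ]))
(0.5555, 0.2973, 0.045) (array([300.8, 122.9]), array([359.6, 183.6]))
pos [0.5675 0.2376 0.1931] yaw 1.792 zaxis [-0.003 -0.002 -1.   ] w 0.0641 t 16.28 F [ 0.7 -0.2  0.4]
  tool delta mm [ 62.9   2.4 137.5] turn z 0.002 j [ 0.29  0.28  0.25  1.54 -0.    1.64]
```

carry_out(
  targets=[
    [[32,1,0],[0,0,0]],
    [[31,1,0],[0,0,0]],
    [[0,0,30],[0,0,0]],
    [[0,0,30],[0,0,0]],
    [[0,0,25],[0,0,0]],
    [[0,0,20],[0,0,0]],
    [[0,0,12],[0,0,0]],
    [[0,0,12],[0,0,0]],
    [[0,0,8],[0,0,0]],
    [[0,0,0],[0,0,0]],
  ],
)

```text
clock: 17.17
tool_pos: [0.5557, 0.2994, 0.0566]
eef_rot: [0.625, 0.781, -0.001, -0.001]
contact_force: [-0.3, 0.2, -0.9]
gripper_width: 0.0643
gripper_force: 0.0
```

carry_out(
  targets=[
    [[0,0,0],[0,0,0]],
    [[0,0,0],[0,0,0]],
    [[0,0,0],[0,0,0]],
    [[0,0,0],[0,0,0]],
  ],
)

```text
clock: 17.5
tool_pos: [0.5572, 0.3008, 0.0598]
eef_rot: [0.624, 0.781, 0.001, 0.001]
contact_force: [-0.1, 0.7, -0.1]
gripper_width: 0.064
gripper_force: 0.0
```

```bash
python3 - <<'E'
exec(open('egg.py').read())
print(blobs((8,75,50),(20,130,255)))
print(outline(*(M.T@(np.array((.5555,.2993,.045))-s['tool_pos']))))
go((.5555,.2993,.0556),1.79,s)
E
```

```text
[([272, 265, 102, 116, 9380], [321.9, 322.3])]
(array([271.1, 262.6]), array([374.1, 379.9]))
pos [0.5572 0.3008 0.0598] yaw 1.793 zaxis [ 0.002  0.001 -1.   ] w 0.064 t 17.5 F [-0.1  0.7 -0.1]
  tool delta mm [-1.1 -2.1  4.2] turn z 0.003 j [ 0.39  0.37  0.08  1.28 -0.    1.74]
```

carry_out(
  targets=[
    [[-1.5,-2,2],[0,0,0]],
    [[0,0,2],[0,0,0]],
    [[0,0,0],[0,0,0]],
    [[0,0,0],[0,0,0]],
    [[0,0,0],[0,0,0]],
  ],
)

```text
clock: 17.97
tool_pos: [0.5546, 0.2985, 0.0541]
eef_rot: [0.624, 0.781, -0.0, -0.0]
contact_force: [-0.1, 0.3, 0.6]
gripper_width: 0.0643
gripper_force: 0.0
```

carry_out(
  targets=[
    [[0,0,0],[0,0,0]],
    [[0,0,0],[0,0,0]],
    [[0,0,0],[0,0,0]],
    [[0,0,0],[0,0,0]],
    [[0,0,0],[0,0,0]],
    [[0,0,0],[0,0,0]],
    [[0,0,0],[0,0,0]],
    [[0,0,0],[0,0,0]],
  ],
  hand=-0.2,
  squeeze=20,
)

```text
clock: 18.63
tool_pos: [0.5552, 0.2987, 0.0547]
eef_rot: [0.624, 0.781, 0.001, 0.0]
contact_force: [2.1, 0.8, 0.8]
gripper_width: 0.0427
gripper_force: 20.4
```

carry_out(
  targets=[
    [[0,0,-3],[0,0,0]],
    [[0,0,-6],[0,0,0]],
    [[0,0,-12],[0,0,0]],
    [[0,0,-18],[0,0,0]],
    [[0,0,-20],[0,0,0]],
    [[0,0,-20],[0,0,0]],
    [[0,0,-18],[0,0,0]],
    [[0,0,-10],[0,0,0]],
    [[0,0,-4],[0,0,0]],
    [[0,0,0],[0,0,0]],
  ],
)

```text
clock: 19.47
tool_pos: [0.5553, 0.2988, 0.167]
eef_rot: [0.624, 0.781, 0.001, 0.001]
contact_force: [0.3, -0.5, -0.5]
gripper_width: 0.0426
gripper_force: 20.4
```

```bash
python3 - <<'E'
exec(open('egg.py').read())
print(blobs((8,75,50),(20,130,255)))
for dx in(-.003,0,.003):print(dx,outline(dx,0,.0106))
go((.5342,.0123,.165),1.79,s)
E
```

```text
[([274, 266, 108, 120, 10170], [327.5, 325.0])]
-0.003 (array([274.8, 270. ]), array([380.4, 391.9]))
0 (array([274.5, 263.5]), array([380.7, 385. ]))
0.003 (array([274.2, 256.8]), array([381., 378.]))
pos [0.5553 0.2988 0.167 ] yaw 1.793 zaxis [ 0.002  0.001 -1.   ] w 0.0426 t 19.47 F [ 0.3 -0.5 -0.5]
  tool delta mm [-274.8  -83.7    1.7] turn z 0.003 j [0.39 0.32 0.24 1.49 0.   1.74]
```

carry_out(
  targets=[
    [[-15,-5,0],[0,0,0]],
    [[-30,-9,0],[0,0,0]],
    [[-36,-11,0],[0,0,0]],
    [[-36,-11,0],[0,0,0]],
    [[-37,-11,0],[0,0,0]],
    [[-37,-11,0],[0,0,0]],
    [[-36,-11,0],[0,0,0]],
    [[-30,-9,0],[0,0,0]],
    [[-17,-5.5,0],[0,0,0]],
    [[0,0,0],[0,0,0]],
  ],
)

```text
clock: 20.35
tool_pos: [0.5321, 0.0092, 0.1633]
eef_rot: [0.626, 0.779, -0.002, -0.001]
contact_force: [-0.4, 1.0, -0.6]
gripper_width: 0.0426
gripper_force: 20.5
```

carry_out(
  targets=[
    [[0,0,10],[0,0,0]],
    [[0,0,20],[0,0,0]],
    [[0,0,20],[0,0,0]],
    [[0,0,15],[0,0,0]],
    [[0,0,10],[0,0,0]],
    [[0,0,5],[0,0,0]],
    [[0,0,0],[0,0,0]],
    [[0,0,0],[0,0,0]],
    [[0,0,0],[0,0,0]],
    [[0,0,0],[0,0,0]],
  ],
)

```text
clock: 21.18
tool_pos: [0.5347, 0.0129, 0.0867]
eef_rot: [0.624, 0.781, 0.001, 0.001]
contact_force: [-0.3, 0.7, -0.2]
gripper_width: 0.0427
gripper_force: 20.5
```

```bash
python3 - <<'E'
exec(open('egg.py').read())
go((.5340,.0133,.055),1.79,s)
E
```

```text
pos [0.5347 0.0129 0.0867] yaw 1.793 zaxis [ 0.003 -0.    -1.   ] w 0.0427 t 21.18 F [-0.3  0.7 -0.2]
  tool delta mm [ 0.6 -0.6 31.7] turn z 0.003 j [-0.1   0.1  -0.18  1.29  0.    1.25]
```

carry_out(
  targets=[
    [[0,-0.5,8],[0,0,0]],
    [[0,0,8],[0,0,0]],
    [[0,0,6],[0,0,0]],
    [[0,0,4],[0,0,0]],
    [[0,0,2],[0,0,0]],
    [[0,0,0],[0,0,0]],
    [[0,0,0],[0,0,0]],
    [[0,0,0],[0,0,0]],
  ],
)

```text
clock: 21.9
tool_pos: [0.5332, 0.0128, 0.0574]
eef_rot: [0.624, 0.781, 0.0, 0.0]
contact_force: [-0.7, 0.9, -0.6]
gripper_width: 0.0428
gripper_force: 20.5
```

carry_out(
  targets=[
    [[0,0,1],[0,0,0]],
    [[0,0,1],[0,0,0]],
    [[0,0,0],[0,0,0]],
    [[0,0,0],[0,0,0]],
  ],
)

```text
clock: 22.23
tool_pos: [0.5335, 0.0126, 0.0557]
eef_rot: [0.624, 0.781, 0.0, 0.0]
contact_force: [0.2, -0.8, 0.1]
gripper_width: 0.0432
gripper_force: 20.6
```

carry_out(
  targets=[
    [[0,0,1],[0,0,0]],
    [[0,0,0],[0,0,0]],
    [[0,0,0],[0,0,0]],
  ],
)

```text
clock: 22.48
tool_pos: [0.5336, 0.0123, 0.0551]
eef_rot: [0.625, 0.781, 0.0, 0.001]
contact_force: [-1.0, -2.1, 4.6]
gripper_width: 0.0427
gripper_force: 20.8
```

Contact at 4.6 N, so I release.

carry_out(
  targets=[
    [[0,0,0],[0,0,0]],
    [[0,0,0],[0,0,0]],
    [[0,0,0],[0,0,0]],
  ],
  hand=0.06,
)

```text
clock: 22.73
tool_pos: [0.5325, 0.0131, 0.0536]
eef_rot: [0.624, 0.781, -0.0, -0.001]
contact_force: [-0.4, -0.3, -0.1]
gripper_width: 0.0453
gripper_force: 0.1
```

carry_out(
  targets=[
    [[0,0,0],[0,0,0]],
    [[0,0,0],[0,0,0]],
    [[0,0,0],[0,0,0]],
    [[0,0,0],[0,0,0]],
  ],
  hand=0.4,
)

```text
clock: 23.07
tool_pos: [0.533, 0.0128, 0.0541]
eef_rot: [0.624, 0.781, -0.0, -0.0]
contact_force: [0.1, -0.9, 0.5]
gripper_width: 0.0601
gripper_force: 0.0
```

carry_out(
  targets=[
    [[0,0,-8],[0,0,0]],
    [[0,0,-15],[0,0,0]],
    [[0,0,-20],[0,0,0]],
    [[0,0,-25],[0,0,0]],
    [[0,0,-30],[0,0,0]],
    [[0,0,-30],[0,0,0]],
    [[0,0,-12],[0,0,0]],
    [[0,0,0],[0,0,0]],
    [[0,0,0],[0,0,0]],
    [[0,0,0],[0,0,0]],
  ],
)

```text
clock: 23.9
tool_pos: [0.5322, 0.0128, 0.1924]
eef_rot: [0.624, 0.781, -0.001, -0.001]
contact_force: [-0.3, -0.4, -0.7]
gripper_width: 0.0599
gripper_force: 0.0
```

```bash
python3 - <<'E'
exec(open('egg.py').read())
go((.534,.0133,.2),1.79,s)
for n,T in [("back",(.6162,.0304,.045)),("front",(.5342,.0123,.045))]:
    a,b=outline(*(M.T@(np.array(T)-s['tool_pos'])));print(n,a,b)
    x0,y0=(a-15).astype(int);x1,y1=(b+15).astype(int);sm=cv2.GaussianBlur(hsv[:,:,1],(5,5),0)
    print(x0,sm[(y0+y1)//2,x0:x1:4].tolist());print(y0,sm[y0:y1:4,(x0+x1)//2].tolist())
# tea box (green) outline vs. predicted top face
g=blobs((35,80,20),(85,255,255));print(g)
p=np.array([.5885,-.0392]);c,sn=np.cos(.2173),np.sin(.2173);Q=np.array([[c,-sn],[sn,c]])
L=np.array([(-.072,-.001),(.078,-.001),(.078,-.077),(-.072,-.077)])
print(proj('wrist',np.c_[p+L@Q.T,np.full(4,.074)],s).round(0).tolist())
E
```

```text
pos [0.5322 0.0128 0.1924] yaw 1.793 zaxis [-0.003  0.    -1.   ] w 0.0599 t 23.9 F [-0.3 -0.4 -0.7]
  tool delta mm [ 0.1  1.8 -7.6] turn z 0.003 j [-0.1   0.06 -0.    1.5   0.    1.25]
back [406.8 206.5] [466.9 263.6]
391 [117, 118, 119, 118, 113, 107, 107, 106, 107, 107, 107, 108, 106, 108, 106, 106, 107, 108, 108, 117, 121, 122, 83]
191 [119, 117, 118, 119, 114, 108, 109, 107, 109, 110, 106, 107, 107, 106, 96, 83, 100, 107, 113, 118, 123, 115]
front [302.8 206. ] [357.9 263. ]
287 [116, 118, 117, 118, 112, 108, 107, 109, 108, 107, 107, 106, 108, 106, 108, 108, 107, 109, 118, 118, 118, 118]
191 [117, 118, 118, 118, 114, 112, 108, 107, 108, 106, 108, 106, 104, 103, 105, 105, 105, 107, 109, 117, 122, 115]
[([295, 291, 118, 108, 8900], [347.1, 345.3]), ([419, 291, 59, 58, 1173], [454.1, 314.5])]
[[291.0, 322.0], [485.0, 323.0], [473.0, 404.0], [293.0, 403.0]]
```

Both eggs match their predicted seated outlines, and the box outline lies where home puts it. The arm is clear, so I'm handing in.

```bash
python3 -c "
from station import workorder
print(workorder.sign_off())"
```

```text
the job is handed in; nothing more can be done
None
```

The tea box lies flat against the tray's back wall, both brown eggs are seated in the pockets, and the job was handed in at about 24 s; sign-off returned no verdict, so this rests on my own measurements.

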